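Tray up the left-hand and right-hand brackets

TASK

Among the parts on the bench are two left-hand and two right-hand brackets, mirror images of each other, the rib closing one end. Pick them out and fill the two trays: each goes in the tray that already holds a bracket of its own hand, one to an empty compartment, standing flat on its base, set down and not dropped. Leave the brackets with the rib in the middle where they are on the bench, and leave those already in the trays in their compartments.

Things in the scene. Friction and masses are not known exactly. Their poses are not given: they have to be found in the camera images.
- left_a: Left-hand steel bracket, 9 mm plate, 0.56 kg: flat base 80 (x) x 46 (y) mm; upright plate on its +y edge (y 14..23, full length, to z = 54 mm), free to pinch across its 9 mm from above at x -25..25; one sloping rib at the -x end (x -40..-31), the left end seen from the open side (-y). Origin: centre of base underside, z up. Any yaw, among the parts mid-bench.
- left_b: Left-hand steel bracket, 9 mm plate, 0.56 kg: flat base 80 (x) x 46 (y) mm; upright plate on its +y edge (y 14..23, full length, to z = 54 mm), free to pinch across its 9 mm from above at x -25..25; one sloping rib at the -x end (x -40..-31), the left end seen from the open side (-y). Origin: centre of base underside, z up. Any yaw, among the parts mid-bench.
- right_a: Right-hand steel bracket, 9 mm plate, 0.56 kg: flat base 80 (x) x 46 (y) mm; upright plate on its +y edge (y 14..23, full length, to z = 54 mm), free to pinch across its 9 mm from above at x -25..25; one sloping rib at the +x end (x 31..40), the right end seen from the open side (-y). Origin: centre of base underside, z up. Any yaw, among the parts mid-bench.
- right_b: Right-hand steel bracket, 9 mm plate, 0.56 kg: flat base 80 (x) x 46 (y) mm; upright plate on its +y edge (y 14..23, full length, to z = 54 mm), free to pinch across its 9 mm from above at x -25..25; one sloping rib at the +x end (x 31..40), the right end seen from the open side (-y). Origin: centre of base underside, z up. Any yaw, among the parts mid-bench.
- middle_a: Un-handed steel bracket: same base, 54 mm upright plate, origin and axes as left_a, but its rib stands at the middle of its length (x -4.5..4.5 mm). It stays where it is on the bench among the others (shift under 15 mm).
- middle_b: Un-handed steel bracket: same base, 54 mm upright plate, origin and axes as left_a, but its rib stands at the middle of its length (x -4.5..4.5 mm). It stays where it is on the bench among the others (shift under 15 mm).
- tray_left: The left-hand tray: fixed plywood, 234 (x) x 112 (y) x 18 mm high, on either side. Origin: centre of underside, z up, x away from the robot within 0.25 rad. Floor top at z = 6 mm; walls, dividers 6 mm thick to z = 18. Three compartments 70 (x) x 100 (y) mm, centres x = -76, 0, +76, y = 0; the +x one already holds sample_left. A bracket fits with its length along the tray's y, either way round.
- sample_left: Left-hand bracket like left_a (same size, origin, axes), loose, already standing flat in the +x (far) compartment of tray_left, within 6 mm of its centre, its length along the tray's y (its +y edge with the upright plate towards the tray's -x, the robot). It is to stay in that compartment.
- tray_right: The right-hand tray: fixed plywood, 234 (x) x 112 (y) x 18 mm high, on either side. Origin: centre of underside, z up, x away from the robot within 0.25 rad. Floor top at z = 6 mm; walls, dividers 6 mm thick to z = 18. Three compartments 70 (x) x 100 (y) mm, centres x = -76, 0, +76, y = 0; the +x one already holds sample_right. A bracket fits with its length along the tray's y, either way round.
- sample_right: Right-hand bracket like right_a (same size, origin, axes), loose, already standing flat in the +x (far) compartment of tray_right, within 6 mm of its centre, its length along the tray's y (its +y edge with the upright plate towards the tray's -x, the robot). It is to stay in that compartment.
Not all that is in view belongs to the job. Leave any brown or turquoise look-alike of the right_a alone.

How it is judged:
By the outcome, as a careful person would: the job done as asked, in the order asked, and still so for the second after the job is handed in, with the robot touching nothing.
It also fails if it takes over 104 s, if anything falls off the work surface, if the arm or the gripper's body presses on something with over 40 N, if the wrist force passes 120 N, or if a joint passes its speed limit or range.

ROBOT

A 6-joint arm with a two-finger parallel gripper is mounted at the origin on the work surface. World frame = base frame: x ahead of the robot, y to its left, z up, the work surface at z = 0. Lengths are in m, angles in rad, forces in N, time in s.
With the tool pointing down it reaches from about 0.35 to 1 m from the base axis. Payload 7.1 kg.
Tool frame: the origin (TCP) lies midway between the tips of the shut fingers; the grasp point (between the pads) lies 19 mm behind it; z points along the fingers, y is the line along which they close (so a half turn about z gives the same grasp; the last joint's range is limited). The gripper opens to 85 mm and grips with 20 to 120 N. Pads are 22 mm wide; open, the fingers measure 114 mm over their backs; the gripper's body (76 mm by 85 mm) begins 54 mm behind the grasp point. The pads swing forward as they close: fully open they stand 13 mm farther back than shut.
Start: joints at [-1.31, 0.423, 1.63, -0, 1.089, -0.019], TCP at [0.173, -0.601, 0.231] pointing down, gripper open.
Joint ranges: [-3, 3], [-0.9, 2.11], [0.09, 2.58], [-1.31, 4.45], [0.11, 2.69], [-2.54, 2.54]. Speed limits (rad/s): [2.39, 2.39, 3.01, 3.14, 3.14, 3.14].

INTERFACE

Orientations are given as a rotation vector (axis times angle).
In Python, from workcell import r, optics gives the robot as it stands. The module is installed in compiled form; this text tells all that it offers.
- The arm moves only by the tool arm_command, never from a script. Its argument "commands" is a list of rows, each a list of 2 entries, a list of its own where there are three numbers: the shift along the tool's x, y, z in shares of 75 cm (1.0 is 75 cm), then the turn, a rotation vector about the tool's x, y, z in a scale on which 1.0 is pi rad. In form: [[[dx, dy, dz], [wx, wy, wz]], ...]. A call has 1 to 12 rows; each row is the pose to reach, as a shift and turn from the pose commanded when the call began, along the tool's axes at that moment; what a row does not reach only later rows make up. A row lasts 1/12 s, in which the tool goes at most 41.7 mm and 7.16 degrees, less where a joint would pass 70% of its speed; a pose out of reach is approached as far as the arm can. A call with a gripper value outside its range is refused whole. "gripper" is the finger opening in m, from 0 to 0.0854, set as the call begins (left out, the last holds). The fingers move at their own pace and stop on an object; "force" is the grip in N (left out, the last holds). Time passes only in rows, so rows that repeat a pose let the fingers close. It gives the time, the measured TCP pose, the force, the opening and the grip force at its end, in the units of the state.
- r.get_state(): the state, without advancing time (a new reading comes with each control period).
- optics.grab_frame(name): name is "side" or "top" or "wrist"; returns the picture (420x560x3 uint8, red, green, blue); there is no depth.
- optics.camera_model(name): a dict with "K" (3x3 intrinsics, pixels), "dist" ([k1, k2, p1, p2, k3] as OpenCV has them; the pictures are not rectified), "cam_to_world" (4x4, takes a point from camera to world coordinates). Camera axes: x right, y down, z forward; pixel columns grow to the right and rows downward; lengths in m; the calibration is good to about 2 mm. A picture is of the moment at which its call begins: read the wrist's pose just before it. camera_model takes no time and is no camera call; for the wrist camera it gives the pose at the moment of the call.
- r.close_job(): hands the job in; it is judged then, once.
The state is a dict: "t": time; "q": joint angles; "qd": joint speeds; "tau": joint torques, N m; "tcp_pos": TCP position; "eef_rot": TCP orientation; "ft_force": force on the tool from outside, world axes, zero at the start; "moment": the same for the moment, N m; "grip_width": finger opening in m; "grasp_force": force on a finger pad.
Only numpy, scipy, OpenCV 4.12 (cv2) and the standard library are available. Lean on these libraries where they do the work, as an engineer would, in place of code of your own. Each camera call takes 0.05 s, during which the arm holds its last target. There are 200 camera calls.

## Working session

There is one attempt and no reset: what is moved stays moved. The work goes in short steps, Python scripts to look and compute and a tool call to move; the robot and the scene stay as the last step left them, time stands still between calls to the robot, and variables do not carry over. Pictures are saved under pics/ and viewed, at most 14 in all, crops included, and the job is handed in when it is done.

Besides the shell and the picture viewer there is one more tool, called after "Request:" as a command line: name --argument value ..., lists and objects as JSON in quotes. arm_command: Moves the arm, as the interface text tells. Its arguments: {"type":"object","properties":{"commands":{"type":"array"},"gripper":{"type":"number"},"force":{"type":"number"}},"required":["commands"]}

```bash
mkdir -p pics
python3 - <<'E'
from workcell import r, optics
import cv2,numpy as np
np.set_printoptions(precision=4,suppress=True)
for n in ["top","side"]:
    cv2.imwrite(f"pics/{n}0.png",cv2.resize(optics.grab_frame(n)[:,:,::-1],(800,600),interpolation=cv2.INTER_CUBIC))
for n in ["top","side","wrist"]:
    m=optics.camera_model(n);print(n,m["K"],m["dist"],m["cam_to_world"])
print(r.get_state())
E
```

```text
top [[389.2636   0.     275.2531]
 [  0.     389.2636 205.5182]
 [  0.       0.       1.    ]] [-0.0013  0.      0.      0.      0.    ] [[-0.0976 -0.9725  0.2113  0.315 ]
 [-0.9952  0.0953 -0.0206  0.0144]
 [-0.0001 -0.2123 -0.9772  0.8672]
 [ 0.      0.      0.      1.    ]]
side [[488.9808   0.     273.3012]
 [  0.     488.9808 214.1838]
 [  0.       0.       1.    ]] [-0.1629  0.      0.      0.      0.    ] [[-0.9569 -0.1678  0.237   0.2501]
 [-0.2901  0.5924 -0.7516  0.8022]
 [-0.0143 -0.788  -0.6155  0.7163]
 [ 0.      0.      0.      1.    ]]
wrist [[372.9856   0.     283.9749]
 [  0.     372.9856 209.0239]
 [  0.       0.       1.    ]] [0.0173 0.     0.     0.     0.    ] [[ 0.2771 -0.9262 -0.2557  0.2378]
 [-0.9608 -0.2675 -0.0721 -0.5816]
 [-0.0017  0.2657 -0.9641  0.3739]
 [ 0.      0.      0.      1.    ]]
{'t': 0.1, 'q': array([-1.31  ,  0.4238,  1.6306, -0.    ,  1.0886, -0.019 ]), 'qd': array([ 0.0003, -0.0006, -0.0018,  0.0006,  0.0009,  0.0023]), 'tau': array([  0.001 , -55.8423, -28.2446,  -0.0001,   0.003 ,   0.    ]), 'tcp_pos': array([ 0.1725, -0.6002,  0.2306]), 'eef_rot': array([-3.1095, -0.4379,  0.0003]), 'ft_force': array([0.2343, 0.1554, 0.3258]), 'moment': array([-0.0214,  0.0255, -0.0318]), 'grasp_force': 0.0, 'grip_width': 0.08558395485517822}
```

View pics/top0.png

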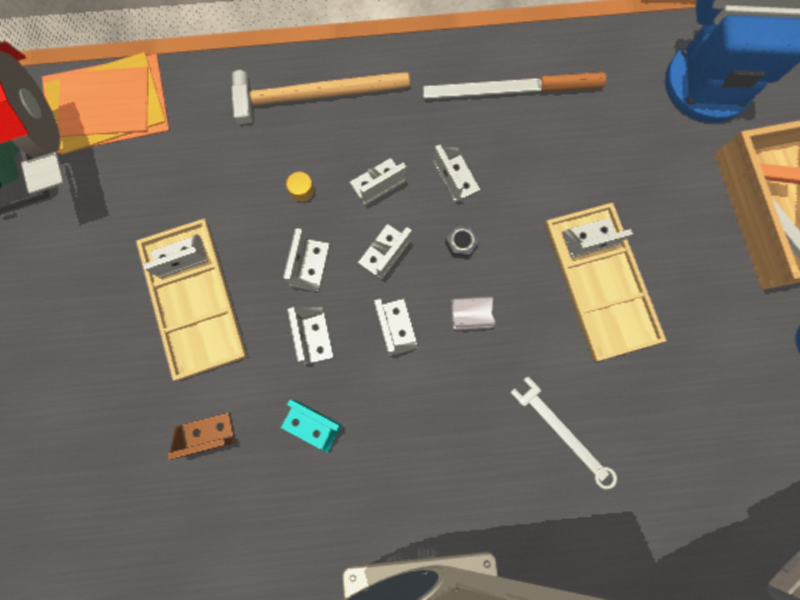

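View pics/side0.png

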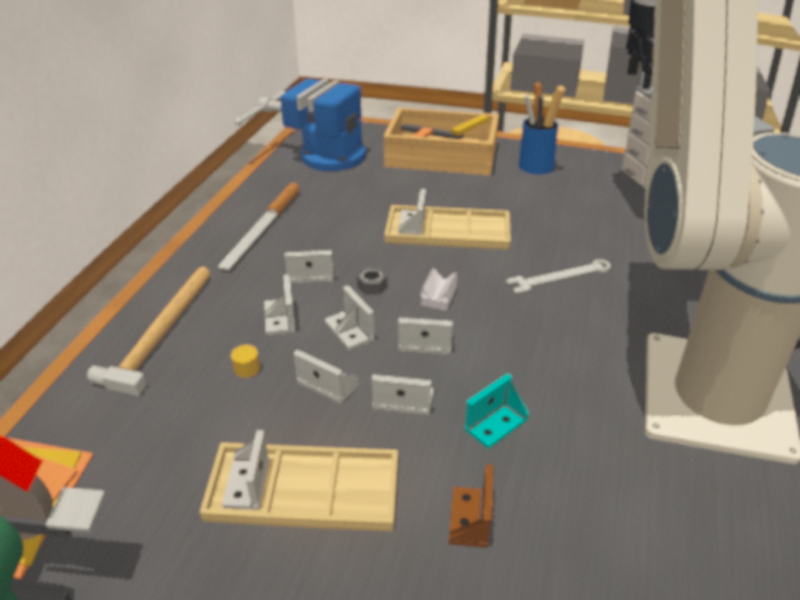

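Run:
```python
from workcell import optics
import cv2,numpy as np
t=optics.grab_frame("top")[:,:,::-1];s=optics.grab_frame("side")[:,:,::-1]
np.save("top.npy",t);np.save("side.npy",s)
cv2.imwrite("pics/c_top.png",cv2.resize(t[95:260,192:347],None,fx=3.6,fy=3.6,interpolation=cv2.INTER_CUBIC))
cv2.imwrite("pics/c_side.png",cv2.resize(s[165:295,170:325],None,fx=4.6,fy=4.6,interpolation=cv2.INTER_CUBIC))
```

```text
(no output)
```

View pics/c_top.png

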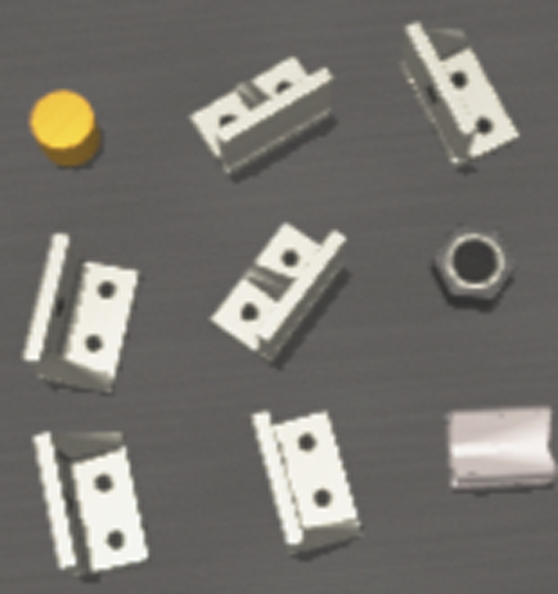

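View pics/c_side.png

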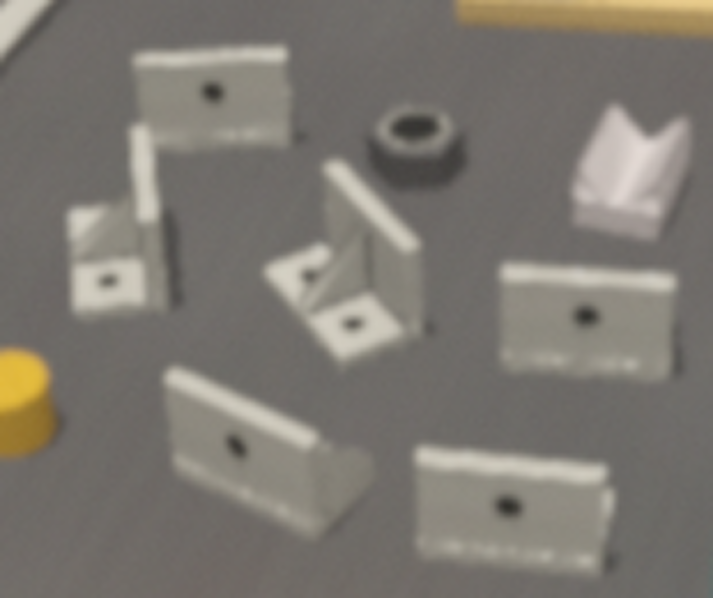

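```bash
cat > h.py <<'E'
from workcell import r, optics
import cv2,numpy as np
from scipy.spatial.transform import Rotation as Ro
np.set_printoptions(precision=4,suppress=True)
def ray(m,uv):
    p=cv2.undistortPoints(np.array([[uv]],float),m["K"],np.array(m["dist"]))[0,0]
    T=m["cam_to_world"];return T[:3,3],T[:3,:3]@[p[0],p[1],1]
def onplane(m,uv,z):
    c,d=ray(m,uv);return c+d*(z-c[2])/d[2]
def proj(m,P):
    W=np.linalg.inv(m["cam_to_world"])
    return cv2.projectPoints(np.asarray(P,float),cv2.Rodrigues(W[:3,:3])[0],W[:3,3],m["K"],np.array(m["dist"]))[0][:,0]
def plan(target,ty_angle):
    """target TCP xyz (world), tool-y direction angle (mod pi) -> shift mm, turn deg in tool axes, tool pointing down"""
    s=r.get_state();R=Ro.from_rotvec(s["eef_rot"])
    best=None
    for a in (ty_angle,ty_angle+np.pi,ty_angle-np.pi):
        a=(a+np.pi)%(2*np.pi)-np.pi
        y=np.array([np.cos(a),np.sin(a),0]);z=np.array([0,0,-1.]);x=np.cross(y,z)
        w=(R.inv()*Ro.from_matrix(np.c_[x,y,z])).as_rotvec(degrees=True)
        q1=np.arctan2(target[1],target[0]);q6=(q1-a+np.pi)%(2*np.pi)-np.pi
        if abs(q6)<2.4 and (best is None or np.linalg.norm(w)<np.linalg.norm(best[0])): best=(w,q6)
    d=R.inv().apply(np.array(target)-s["tcp_pos"])
    print("t",round(s["t"],2),"shift m",d.round(4),"turn deg",best[0].round(2),"q6",best[1].round(2))
E
python3 - <<'E'
from h import *
m=optics.camera_model("top");k=.7
for n,uv in dict(A=(378,180),B=(457,172),C=(385,250),D=(306,260),E=(310,335),F=(396,325),tl=(190,300),tr=(606,282)).items():print(n,onplane(m,np.array(uv)*k,.02))
plan([.46,.0,.32],-1.57)
E
```

```text
A [0.6894 0.0027 0.02  ]
B [ 0.6907 -0.1273  0.02  ]
C [0.5699 0.0025 0.02  ]
D [0.5657 0.1283 0.02  ]
E [0.446  0.1299 0.02  ]
F [ 0.4486 -0.003   0.02  ]
tl [0.5189 0.312  0.02  ]
tr [ 0.4842 -0.337   0.02  ]
t 0.2 shift m [ 0.4421 -0.4977 -0.0887] turn deg [-0.06  0.01 15.98] q6 1.57
```

The manual's scale: shifts go in shares of 75 cm and turns go in shares of pi rad. Converting my numbers, 0.53 m / 0.75 = 0.7067, -0.09 m / 0.75 = -0.12, 16 degrees / 180 = 0.0889.

Request:
arm_command --commands '[[[0.7067,-0.6307,-0.12],[0,0,0.0889]],[[0.7067,-0.6307,-0.12],[0,0,0.0889]],[[0.7067,-0.6307,-0.12],[0,0,0.0889]],[[0.7067,-0.6307,-0.12],[0,0,0.0889]],[[0.7067,-0.6307,-0.12],[0,0,0.0889]],[[0.7067,-0.6307,-0.12],[0,0,0.0889]],[[0.7067,-0.6307,-0.12],[0,0,0.0889]],[[0.7067,-0.6307,-0.12],[0,0,0.0889]],[[0.7067,-0.6307,-0.12],[0,0,0.0889]],[[0.7067,-0.6307,-0.12],[0,0,0.0889]],[[0.7067,-0.6307,-0.12],[0,0,0.0889]],[[0.7067,-0.6307,-0.12],[0,0,0.0889]]]'

```text
t: 1.2
tcp_pos: [0.4377, -0.1791, 0.2946]
eef_rot: [3.141, 0.001, 0.0]
ft_force: [0.7, -0.2, -0.3]
grip_width: 0.0856
grasp_force: 0.0
```

Scaled: 0.21 m / 0.75 = 0.28, -0.19 m / 0.75 = -0.2533.

Request:
arm_command --commands '[[[0.28,-0.2533,-0.0533],[0,0,0]],[[0.28,-0.2533,-0.0533],[0,0,0]],[[0.28,-0.2533,-0.0533],[0,0,0]],[[0.28,-0.2533,-0.0533],[0,0,0]]]'

```text
t: 1.53
tcp_pos: [0.5605, -0.0683, 0.3178]
eef_rot: [3.141, 0.002, 0.0]
ft_force: [0.5, -1.5, -0.4]
grip_width: 0.0855
grasp_force: 0.0
```

Run:
```python
from h import *
import pickle
m=optics.camera_model("wrist");optics.grab_frame("wrist")
m=optics.camera_model("wrist");w=optics.grab_frame("wrist")
pickle.dump((m,w),open("w1.pkl","wb"));print(r.get_state()["tcp_pos"],m["cam_to_world"])
cv2.imwrite("pics/w1.png",cv2.resize(w[:,:,::-1],(800,600),interpolation=cv2.INTER_CUBIC))
```

```text
[ 0.5635 -0.0666  0.3183] [[ 0.004  -0.9656 -0.2599  0.6331]
 [-1.     -0.0045  0.0014 -0.0643]
 [-0.0026  0.2599 -0.9656  0.4629]
 [ 0.      0.      0.      1.    ]]
```

View pics/w1.png

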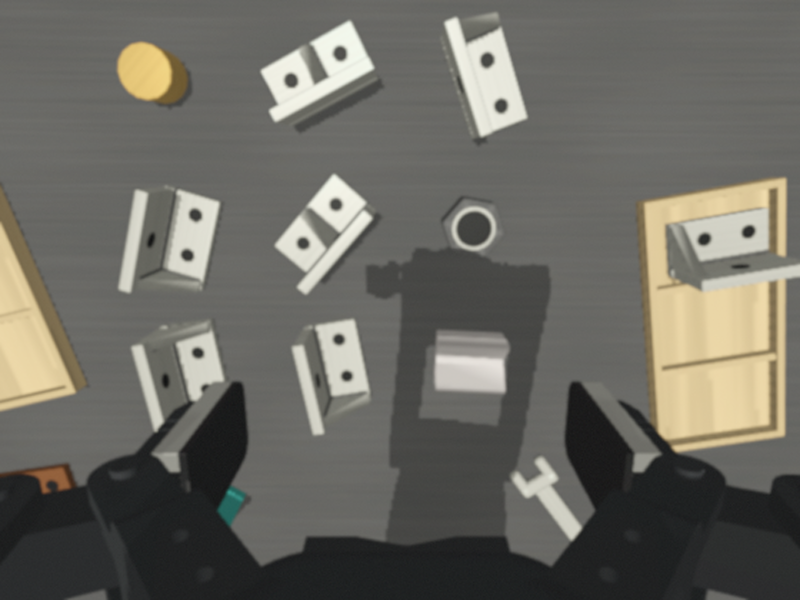

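Candidates (w1.png): F (330,375) and D (170,240) have the rib at the robot end, plate on the left, so they are left-hand. E (180,370) and B (485,75) have the rib at the far end, so they are right-hand. A (320,70) and C (325,235) have a middle rib and stay. The brown (40,480) and turquoise (235,505) look-alikes stay. The right tray (715,310, y<0) holds a sample with its rib at image-left and plate near, so it is the right-hand tray. The tray at y>0 is the left-hand one.

```bash
cat > fit.py <<'E'
from h import *
from scipy.optimize import minimize
def box(a,b):
    return np.array([[x,y,z] for x in(a[0],b[0]) for y in(a[1],b[1]) for z in(a[2],b[2])],float)/1e3
BF=[([0,1,3,2],0),([4,6,7,5],1),([0,4,5,1],2),([2,3,7,6],3),([1,5,7,3],4)]
def faces(kind):
    F=[(b[i],c) for b in (box((-40,-23,0),(40,14,9)),box((-40,14,0),(40,23,54))) for i,c in BF]
    x0={'L':-40,'R':31,'M':-4.5}[kind];x1=x0+9
    P=lambda x:np.array([[x,-20,9],[x,14,9],[x,14,50]])/1e3
    F+=[(P(x0),0),(P(x1),1),(np.array([[x0,-20,9],[x1,-20,9],[x1,14,50],[x0,14,50]])/1e3,5)]
    return F
def xf(P,p): 
    c,s=np.cos(p[2]),np.sin(p[2]);return P@np.array([[c,s,0],[-s,c,0],[0,0,1]])+[p[0],p[1],p[3]]
S=4
def cost(p,F,views):
    tot=0
    for m,im,(x0,y0,x1,y1) in views:
        C=m["cam_to_world"][:3,3];L=np.full(((y1-y0)*S,(x1-x0)*S),9,np.uint8)
        W=[(xf(P,p),c) for P,c in F]
        for P,c in sorted(W,key=lambda t:-np.linalg.norm(t[0].mean(0)-C)):
            uv=(proj(m,P)-[x0,y0]+.5)*S-.5
            cv2.fillPoly(L,[np.round(uv*16).astype(np.int32)],c,shift=4)
        I=im[(m["name"],x0,y0)]
        for c in np.unique(L):
            v=I[L==c];tot+=np.abs(v-np.median(v)).sum()/L.size
    return tot
def fit(kind,p0,cams):
    F=faces(kind);views=[]
    for m,g in cams:
        uv=proj(m,xf(box((-58,-42,0),(58,42,54)),p0));a=np.maximum(np.floor(uv.min(0)),0).astype(int);b=np.minimum(np.ceil(uv.max(0)),[560,420]).astype(int)
        I=cv2.resize(g[a[1]:b[1],a[0]:b[0]],None,fx=S,fy=S,interpolation=cv2.INTER_LINEAR)
        views.append((m,{(m["name"],a[0],a[1]):I},(a[0],a[1],b[0],b[1])))
    best=None
    for y in p0[2]+np.array([-.2,0,.2]):
        s=np.array([p0[0],p0[1],y,p0[3]]);sx=s+np.vstack([np.zeros(4),np.diag([.012,.012,.15,.008])])
        o=minimize(cost,s,args=(F,views),method="Nelder-Mead",options=dict(initial_simplex=sx,xatol=1e-4,fatol=1e-3,maxiter=160))
        if best is None or o.fun<best.fun:best=o
    return best
E
cat > run1.py <<'E'
from fit import *
import pickle,sys
cams={}
for n in("top","side"):
    m=optics.camera_model(n);m["name"]=n;cams[n]=(m,np.load(n+".npy").astype(np.float32).mean(2))
m,w=pickle.load(open("w1.pkl","rb"));m["name"]="wrist";cams["wrist"]=(m,w.astype(np.float32).mean(2))
init=dict(B=("R",.69,-.127,.3,-1),F=("L",.449,-.003,.2,1),D=("L",.566,.128,-.2,1),E=("R",.446,.13,.1,1),SL=("L",.6,.32,0,0),SR=("R",.56,-.33,0,0))
ang=dict(B=1.9,F=1.8,D=1.4,E=1.75,SL=3.3,SR=3.2) # bracket yaw (+y = yaw+90)
out={}
for k in "BFDE":
    kd,x,y=init[k][:3];p0=np.array([x,y,ang[k]-0,0.])
    for cs in (("top","side","wrist"),("top","side"),("wrist",)) if k!="E" else (("top","side","wrist"),("top","side")):
        o=fit(kd,p0,[cams[c] for c in cs]);print(k,cs,o.x,round(o.fun,2))
        if len(cs)==3: out[k]=o.x
    alt=fit("L" if kd=="R" else "R",out[k],[cams[c] for c in("top","side","wrist")]);print("  other hand cost",round(alt.fun,2))
np.save("poses.npy",out,allow_pickle=True)
from scipy.optimize import minimize
for nm,c0 in (("TL",(.52,.312,0.)),("TR",(.484,-.337,0.))):
    V=[]
    for n in("top","side"):
        m=cams[n][0];im=np.load(n+".npy").astype(float) # BGR
        M=((im[:,:,2]-im[:,:,0])>40).astype(np.uint8)
        R=np.zeros_like(M);h=cv2.convexHull(proj(m,xf(box((-135,-75,0),(135,75,20)),(*c0,0))).astype(np.int32));cv2.fillPoly(R,[h],1)
        V.append((m,cv2.resize((M*R).astype(np.float32),None,fx=S,fy=S)))
    def tc(p,pr=0):
        t=0
        for m,M in V:
            uv=(proj(m,xf(box((-117,-56,0),(117,56,18)),(*p,0)))+.5)*S-.5
            L=np.zeros(M.shape,np.uint8);cv2.fillPoly(L,[cv2.convexHull(np.round(uv*16).astype(np.int32))],1,shift=4)
            t+=np.abs(L-M).sum()/S/S
        return t
    b=min((minimize(tc,(c0[0],c0[1],a),method="Nelder-Mead",options=dict(initial_simplex=np.array([c0[0],c0[1],a])+np.vstack([np.zeros(3),np.diag([.02,.02,.1])]),xatol=1e-4)) for a in(-.2,0,.2)),key=lambda o:o.fun)
    print(nm,b.x,b.fun)
E
time python3 run1.py
```

```text
B ('top', 'side', 'wrist') [ 0.691  -0.1253  0.3382  0.0029] 18.6
B ('top', 'side') [ 0.6925 -0.1274  0.3422 -0.0006] 12.6
B ('wrist',) [ 0.6887 -0.1226  0.3554  0.0194] 6.19
  other hand cost 19.87
F ('top', 'side', 'wrist') [ 0.4479 -0.0027  0.1871  0.0025] 29.53
F ('top', 'side') [ 0.4487 -0.0028  0.1735  0.0005] 18.2
F ('wrist',) [ 0.4425  0.006   1.9967 -0.0383] 17.23
  other hand cost 27.1
D ('top', 'side', 'wrist') [0.5697 0.1447 1.2997 0.0052] 54.45
D ('top', 'side') [0.5587 0.123  1.7666 0.0053] 36.68
D ('wrist',) [0.5533 0.1529 1.8499 0.0079] 16.62
  other hand cost 47.23
E ('top', 'side', 'wrist') [0.4471 0.1282 0.1362 0.0019] 30.48
E ('top', 'side') [0.4442 0.1293 2.2674 0.0049] 31.82
  other hand cost 36.88
TL [0.5254 0.3167 0.2326] 2314.71875
TR [ 0.4903 -0.3375  0.1794] 1276.087890625
real	1m8.778s
user	1m2.651s
sys	0m6.825s
```

```bash
sed -i 's/^ang=.*/ang=dict(B=.34,F=.18,D=-.2,E=.13,SL=1.8,SR=1.75)/; s/for k in "BFDE":/for k in ("B","F","D","E","SL","SR"):/; s/(("top","side","wrist"),("top","side"),("wrist",)) if k!="E" else (("top","side","wrist"),("top","side"))/(("top","side","wrist"),("top","side"),("wrist",)) if k not in("E","SL","SR") else (("top","side","wrist"),("top","side")) if k!="SL" else (("top","side"),)/; s/if len(cs)==3: out\[k\]=o.x/if k not in out: out[k]=o.x/; s/in("top","side","wrist")\]/in(("top","side","wrist") if k!="SL" else ("top","side"))]/' run1.py
cat >> run1.py <<'E'
    out[nm]=np.r_[b.x,0]
np.save("poses.npy",out,allow_pickle=True)
vis=np.zeros((600,800,3),np.uint8)
big=[]
for n in("top","side"):
    m=cams[n][0];im=cv2.resize(np.load(n+".npy"),None,fx=3,fy=3,interpolation=cv2.INTER_CUBIC)
    for k,p in out.items():
        if k[0]=="T": Fs=[(box((a,-50,6),(b_,50,18))[[1,3,7,5]],0) for a,b_ in((-111,-41),(-35,35),(41,111))]+[(box((-117,-56,0),(117,56,18))[[1,3,7,5]],0)]
        else: Fs=faces(init[k][0])[:10]
        for P,c in Fs: cv2.polylines(im,[np.round((proj(m,xf(P,p))+.5)*3*16).astype(np.int32)],True,(0,0,255),1,cv2.LINE_AA,4)
    big.append(im)
cv2.imwrite("pics/ov_top.png",big[0][400:820,250:1410][:, :].copy()[:, 0:1160] if 0 else cv2.resize(big[0][260:860,250:1420],(800,410),interpolation=cv2.INTER_AREA))
E
python3 run1.py
```

```text
B ('top', 'side', 'wrist') [ 0.6914 -0.1255  0.3474  0.0011] 17.15
B ('top', 'side') [ 0.692  -0.1269  0.3458  0.0002] 11.19
B ('wrist',) [ 0.6917 -0.1251  0.356   0.0005] 5.42
  other hand cost 20.16
F ('top', 'side', 'wrist') [ 0.4489 -0.0019  0.1826  0.0015] 22.94
F ('top', 'side') [ 0.4484 -0.0028  0.17    0.0005] 14.47
F ('wrist',) [ 0.4508 -0.0014  0.1772  0.0041] 7.81
  other hand cost 26.49
D ('top', 'side', 'wrist') [ 0.5628  0.1262 -0.2883  0.0021] 25.13
D ('top', 'side') [ 0.5625  0.1258 -0.2923  0.    ] 16.98
D ('wrist',) [ 0.5643  0.1238 -0.2868  0.0095] 6.92
  other hand cost 29.48
E ('top', 'side', 'wrist') [0.4469 0.1283 0.1331 0.0022] 33.43
E ('top', 'side') [0.4467 0.1274 0.1324 0.0001] 12.88
  other hand cost 36.92
SL ('top', 'side') [ 0.6207  0.3449  1.7976 -0.0065] 54.67
  other hand cost 36.59
SR ('top', 'side', 'wrist') [ 0.562  -0.3266  1.7448  0.0082] 81.46
SR ('top', 'side') [ 0.583  -0.3265  1.3619  0.0018] 55.18
  other hand cost 84.67
TL [0.5254 0.3167 0.2326] 2314.71875
TR [ 0.4903 -0.3375  0.1794] 1276.087890625
```

View pics/ov_top.png

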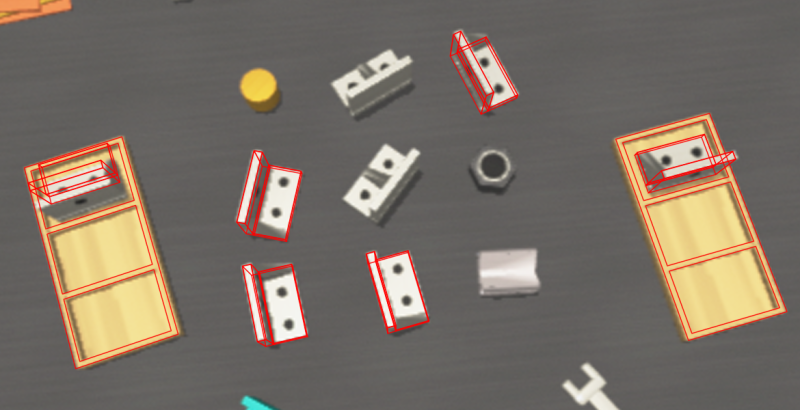

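```bash
cat >> h.py <<'E'
P=None
def load():
    return np.load("poses.npy",allow_pickle=True).item()
def pick(k,z):
    p=load()[k];n=np.array([-np.sin(p[2]),np.cos(p[2])])
    plan([*(p[:2]+.0185*n),z],p[2]+np.pi/2)
def place(t,cx,z):
    p=load()[t];e=np.array([np.cos(p[2]),np.sin(p[2])])
    plan([*(p[:2]+(cx-.0185)*e),z],p[2])   # plate towards robot
E
python3 -c "
from h import *
pick('F',.13)
import fit
d=load();import pickle
cs=[]
for n in('top','side'):
    m=optics.camera_model(n);m['name']=n;cs.append((m,np.load(n+'.npy').astype(np.float32).mean(2)))
for t in('TL','TR'):
    p=d[t]
    for k in 'LR':
        o=fit.fit(k,np.array([p[0]+.076*np.cos(p[2]),p[1]+.076*np.sin(p[2]),p[2]+np.pi/2,.006]),cs);print(t,k,o.x,round(o.fun,2))
"
```

```text
t 1.63 shift m [-0.1182 -0.0833  0.1879] turn deg [ -0.02  -0.21 -10.17] q6 1.42
TL L [0.6148 0.3492 1.8228 0.0056] 50.9
TL R [0.6158 0.3477 1.819  0.0046] 51.04
TR L [ 0.575  -0.3105  1.5441  0.008 ] 51.04
TR R [ 0.5766 -0.3208  1.4886  0.0076] 51.38
```

Scaled: 0.188 m / 0.75 = 0.2507, -0.118 m / 0.75 = -0.1573, -10.2 degrees / 180 = -0.0567.

Request:
arm_command --commands '[[[-0.1573,-0.1107,0.2507],[0,0,-0.0567]],[[-0.1573,-0.1107,0.2507],[0,0,-0.0567]],[[-0.1573,-0.1107,0.2507],[0,0,-0.0567]],[[-0.1573,-0.1107,0.2507],[0,0,-0.0567]],[[-0.1573,-0.1107,0.2507],[0,0,-0.0567]],[[-0.1573,-0.1107,0.2507],[0,0,-0.0567]],[[-0.1573,-0.1107,0.2507],[0,0,-0.0567]],[[-0.1573,-0.1107,0.2507],[0,0,-0.0567]],[[-0.1573,-0.1107,0.2507],[0,0,-0.0567]]]' --gripper 0.05

```text
t: 2.38
tcp_pos: [0.4429, 0.0123, 0.1304]
eef_rot: [3.129, 0.28, 0.003]
ft_force: [0.5, -0.2, 0.4]
grip_width: 0.0499
grasp_force: 0.0
```

```bash
python3 -c "
from h import *
pick('F',.022)
from fit import *
import pickle
m=optics.camera_model('wrist');w=optics.grab_frame('wrist');im=w[:,:,::-1].copy()
p=load()['F']
for P_,c in faces('L'): cv2.polylines(im,[np.round((proj(m,xf(P_,p)))*16).astype(np.int32)],True,(0,0,255),1,cv2.LINE_AA,4)
cv2.imwrite('pics/w2.png',im)
"
```

```text
t 2.38 shift m [ 0.003  -0.0035  0.1084] turn deg [ 0.03 -0.12 -0.23] q6 1.42
```

View pics/w2.png

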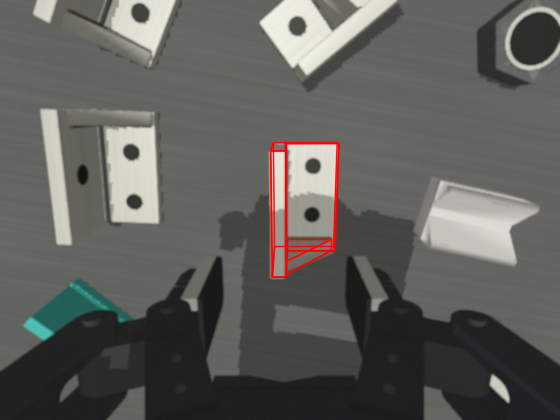

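w2 shows the model laid over F within about 1 px, with its rib at (310,250), the robot end, so F is left-hand. E at (110,165) has its rib at the far end. Now I descend on F.

Scaled: 0.108 m / 0.75 = 0.144, 0.03 m / 0.75 = 0.04.

Request:
arm_command --commands '[[[0.004,-0.004,0.04],[0,0,0]],[[0.004,-0.004,0.08],[0,0,0]],[[0.004,-0.004,0.1133],[0,0,0]],[[0.004,-0.004,0.1333],[0,0,0]],[[0.004,-0.004,0.144],[0,0,0]],[[0.004,-0.004,0.144],[0,0,0]]]'

```text
t: 2.93
tcp_pos: [0.4446, 0.0157, 0.021]
eef_rot: [3.129, 0.279, -0.0]
ft_force: [-0.4, -0.6, 0.3]
grip_width: 0.05
grasp_force: 0.0
```

Request:
arm_command --commands '[[[0,0,0],[0,0,0]],[[0,0,0],[0,0,0]],[[0,0,0],[0,0,0]],[[0,0,0],[0,0,0]],[[0,0,0],[0,0,0]],[[0,0,0],[0,0,0]],[[0,0,0],[0,0,0]],[[0,0,0],[0,0,0]]]' --gripper 0.0 --force 90

```text
t: 3.6
tcp_pos: [0.4449, 0.0161, 0.0228]
eef_rot: [3.129, 0.28, 0.004]
ft_force: [-0.2, -2.2, 5.9]
grip_width: 0.0079
grasp_force: 88.3
```

Scaled: -0.14 m / 0.75 = -0.1867, -0.1 m / 0.75 = -0.1333.

Request:
arm_command --commands '[[[0,0,-0.0267],[0,0,0]],[[0,0,-0.08],[0,0,0]],[[0,0,-0.1333],[0,0,0]],[[0,0,-0.1867],[0,0,0]],[[0,0,-0.1867],[0,0,0]]]'

```text
t: 4.02
tcp_pos: [0.4478, 0.0163, 0.1682]
eef_rot: [3.128, 0.28, 0.019]
ft_force: [2.3, 0.0, -5.2]
grip_width: 0.0077
grasp_force: 89.1
```

```bash
python3 -c "
from h import *
s=r.get_state();print(s['tcp_pos'],s['grip_width'],s['ft_force'])
place('TL',0,.16)
"
```

```text
[0.4478 0.0163 0.1682] 0.007682838367600802 [ 2.324   0.0094 -5.2326]
t 4.02 shift m [ 0.1112 -0.2809  0.009 ] turn deg [  0.65  -0.44 -93.09] q6 0.32
```

Scaled: -0.281 m / 0.75 = -0.3747, 0.111 m / 0.75 = 0.148, -93 degrees / 180 = -0.5167.

Request:
arm_command --commands '[[[0.148,-0.3747,0.0107],[0,0,-0.5167]],[[0.148,-0.3747,0.0107],[0,0,-0.5167]],[[0.148,-0.3747,0.0107],[0,0,-0.5167]],[[0.148,-0.3747,0.0107],[0,0,-0.5167]],[[0.148,-0.3747,0.0107],[0,0,-0.5167]],[[0.148,-0.3747,0.0107],[0,0,-0.5167]],[[0.148,-0.3747,0.0107],[0,0,-0.5167]],[[0.148,-0.3747,0.0107],[0,0,-0.5167]],[[0.148,-0.3747,0.0107],[0,0,-0.5167]],[[0.148,-0.3747,0.0107],[0,0,-0.5167]],[[0.148,-0.3747,0.0107],[0,0,-0.5167]],[[0.148,-0.3747,0.0107],[0,0,-0.5167]]]'

```text
t: 5.02
tcp_pos: [0.5018, 0.312, 0.1518]
eef_rot: [-2.09, -2.344, 0.004]
ft_force: [0.3, 0.7, -5.3]
grip_width: 0.008
grasp_force: 90.1
```

```bash
python3 -c "
from h import *
s=r.get_state();print(s['tcp_pos'],s['grip_width'],s['ft_force'])
place('TL',0,.16)
"
```

```text
[0.5018 0.312  0.1518] 0.007993145799427627 [ 0.2649  0.7078 -5.2928]
t 5.02 shift m [-0.0002  0.0056 -0.0082] turn deg [-0.15  0.06 -6.76] q6 0.32
```

Scaled: 0.003 m / 0.75 = 0.004, -7 degrees / 180 = -0.0389.

Request:
arm_command --commands '[[[0,0.004,0],[0,0,-0.0389]],[[0,0.004,0],[0,0,-0.0389]],[[0,0.004,0],[0,0,-0.0389]],[[0,0.004,0],[0,0,-0.0389]]]'

```text
t: 5.35
tcp_pos: [0.5054, 0.3124, 0.1527]
eef_rot: [-1.956, -2.458, 0.002]
ft_force: [-0.5, 0.2, -5.2]
grip_width: 0.0078
grasp_force: 90.1
```

```bash
python3 -c "
from h import *
s=r.get_state();print(s['tcp_pos'],s['grip_width'],s['ft_force'])
place('TL',0,.0288)
cv2.imwrite('pics/w3.png',optics.grab_frame('wrist')[:,:,::-1])
"
```

```text
[0.5054 0.3124 0.1527] 0.007843615608056248 [-0.4666  0.1806 -5.2203]
t 5.35 shift m [-0.0003  0.0021  0.1239] turn deg [-0.08  0.03 -0.36] q6 0.32
```

View pics/w3.png

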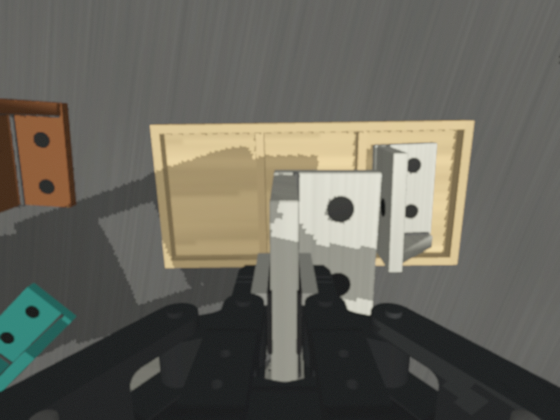

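w3 shows the left tray with its sample at (405,205), plate left and rib at the bottom end, so it is left-hand. The held bracket lines up with the middle compartment. Lowering now.

Scaled: 0.121 m / 0.75 = 0.1613, 0.12 m / 0.75 = 0.16, -0.4 degrees / 180 = -0.0022.

Request:
arm_command --commands '[[[0,0.0027,0.0467],[0,0,-0.0022]],[[0,0.0027,0.0933],[0,0,-0.0022]],[[0,0.0027,0.1267],[0,0,-0.0022]],[[0,0.0027,0.1467],[0,0,-0.0022]],[[0,0.0027,0.156],[0,0,-0.0022]],[[0,0.0027,0.16],[0,0,-0.0022]],[[0,0.0027,0.1613],[0,0,-0.0022]],[[0,0.0027,0.1613],[0,0,-0.0022]]]'

```text
t: 6.07
tcp_pos: [0.5088, 0.3136, 0.0334]
eef_rot: [1.944, 2.467, 0.002]
ft_force: [-0.2, -0.5, -5.7]
grip_width: 0.0077
grasp_force: 89.8
```

Scaled: 0.0035 m / 0.75 = 0.0047, 0.002 m / 0.75 = 0.0027.

Request:
arm_command --commands '[[[0,0,0.0013],[0,0,0]],[[0,0,0.0027],[0,0,0]],[[0,0,0.004],[0,0,0]],[[0,0,0.0047],[0,0,0]],[[0,0,0.0047],[0,0,0]]]'

```text
t: 6.48
tcp_pos: [0.5081, 0.3132, 0.0292]
eef_rot: [1.943, 2.468, 0.0]
ft_force: [-0.5, -0.0, -6.1]
grip_width: 0.0075
grasp_force: 89.9
```

Request:
arm_command --commands '[[[0,0,0.0007],[0,0,0]],[[0,0,0.0013],[0,0,0]],[[0,0,0.0013],[0,0,0]]]'

```text
t: 6.73
tcp_pos: [0.5081, 0.3132, 0.0288]
eef_rot: [1.943, 2.468, 0.0]
ft_force: [-3.0, -2.1, 4.2]
grip_width: 0.0081
grasp_force: 92.0
```

Request:
arm_command --commands '[[[0,0,0],[0,0,0]],[[0,0,0],[0,0,0]],[[0,0,0],[0,0,0]],[[0,0,0],[0,0,0]],[[0,0,0],[0,0,0]]]' --gripper 0.035

```text
t: 7.15
tcp_pos: [0.5083, 0.3133, 0.0281]
eef_rot: [1.943, 2.468, 0.001]
ft_force: [-0.6, -0.6, 0.5]
grip_width: 0.0348
grasp_force: 0.0
```

Scaled: -0.13 m / 0.75 = -0.1733, -0.09 m / 0.75 = -0.12.

Request:
arm_command --commands '[[[0,0,-0.0267],[0,0,0]],[[0,0,-0.0667],[0,0,0]],[[0,0,-0.12],[0,0,0]],[[0,0,-0.1733],[0,0,0]],[[0,0,-0.1733],[0,0,0]]]'

```text
t: 7.57
tcp_pos: [0.5121, 0.3157, 0.1657]
eef_rot: [1.94, 2.465, 0.018]
ft_force: [1.5, 0.9, 0.1]
grip_width: 0.0347
grasp_force: 0.0
```

```bash
python3 -c "
from h import *
s=r.get_state();print(s['tcp_pos'],s['grip_width'],s['ft_force'])
pick('D',.13)
"
```

```text
[0.5121 0.3157 0.1657] 0.03466136745164448 [1.481  0.8731 0.1438]
t 7.57 shift m [-0.1802  0.0136  0.0352] turn deg [  0.73   0.17 -59.9 ] q6 -1.03
```

```bash
cat >> h.py <<'E'
def plan1(target,a):
    s=r.get_state();R=Ro.from_rotvec(s["eef_rot"])
    y=np.array([np.cos(a),np.sin(a),0]);z=np.array([0,0,-1.]);x=np.cross(y,z)
    w=(R.inv()*Ro.from_matrix(np.c_[x,y,z])).as_rotvec(degrees=True)
    print("t",round(s["t"],2),"shift m",R.inv().apply(np.array(target)-s["tcp_pos"]).round(4),"turn deg",w.round(2),"q6",round(np.arctan2(target[1],target[0])-a,2))
def pick(k,z):
    p=load()[k];plan1([p[0]-.0185*np.sin(p[2]),p[1]+.0185*np.cos(p[2]),z],p[2]-np.pi/2)
def place(t,cx,z):
    p=load()[t];plan1([p[0]+(cx-.0185)*np.cos(p[2]),p[1]+(cx-.0185)*np.sin(p[2]),z],p[2])
E
python3 -c "
from h import *
pick('D',.13)
"
```

```text
t 7.57 shift m [-0.1802  0.0136  0.0352] turn deg [  0.19  -0.84 120.09] q6 2.11
```

Scaled: -0.18 m / 0.75 = -0.24, 0.025 m / 0.75 = 0.0333, 120 degrees / 180 = 0.6667.

Request:
arm_command --commands '[[[-0.24,0.0187,0.0333],[0,0,0.6667]],[[-0.24,0.0187,0.0333],[0,0,0.6667]],[[-0.24,0.0187,0.0333],[0,0,0.6667]],[[-0.24,0.0187,0.0333],[0,0,0.6667]],[[-0.24,0.0187,0.0333],[0,0,0.6667]],[[-0.24,0.0187,0.0333],[0,0,0.6667]],[[-0.24,0.0187,0.0333],[0,0,0.6667]],[[-0.24,0.0187,0.0333],[0,0,0.6667]],[[-0.24,0.0187,0.0333],[0,0,0.6667]],[[-0.24,0.0187,0.0333],[0,0,0.6667]],[[-0.24,0.0187,0.0333],[0,0,0.6667]],[[-0.24,0.0187,0.0333],[0,0,0.6667]]]' --gripper 0.05

```text
t: 8.57
tcp_pos: [0.564, 0.1415, 0.1328]
eef_rot: [-3.106, -0.472, -0.0]
ft_force: [0.0, 0.6, 0.3]
grip_width: 0.0498
grasp_force: 0.0
```

```bash
python3 -c "
from h import *
pick('D',.13)
"
```

```text
t 8.57 shift m [ 0.0046 -0.0011  0.0028] turn deg [-0.   -0.01 33.79] q6 2.11
```

Scaled: 0.003 m / 0.75 = 0.004, 34 degrees / 180 = 0.1889.

Request:
arm_command --commands '[[[0.004,0,0],[0,0,0.1889]],[[0.004,0,0],[0,0,0.1889]],[[0.004,0,0],[0,0,0.1889]],[[0.004,0,0],[0,0,0.1889]],[[0.004,0,0],[0,0,0.1889]],[[0.004,0,0],[0,0,0.1889]],[[0.004,0,0],[0,0,0.1889]]]'

```text
t: 9.15
tcp_pos: [0.5668, 0.1425, 0.1328]
eef_rot: [-3.11, 0.443, -0.0]
ft_force: [0.5, -0.0, -0.0]
grip_width: 0.0498
grasp_force: 0.0
```

```bash
python3 -c "
from h import *
pick('D',.022)
"
```

```text
t 9.15 shift m [ 0.0008 -0.0018  0.1108] turn deg [-0.   -0.    0.32] q6 2.11
```

Scaled: 0.11 m / 0.75 = 0.1467, 0.1 m / 0.75 = 0.1333.

Request:
arm_command --commands '[[[0,-0.0027,0.04],[0,0,0]],[[0,-0.0027,0.08],[0,0,0]],[[0,-0.0027,0.1133],[0,0,0]],[[0,-0.0027,0.1333],[0,0,0]],[[0,-0.0027,0.1467],[0,0,0]],[[0,-0.0027,0.1467],[0,0,0]]]'

```text
t: 9.65
tcp_pos: [0.566, 0.144, 0.0209]
eef_rot: [3.109, -0.444, -0.005]
ft_force: [0.0, -0.4, -0.4]
grip_width: 0.0498
grasp_force: 0.0
```

Request:
arm_command --commands '[[[0,0,0],[0,0,0]],[[0,0,0],[0,0,0]],[[0,0,0],[0,0,0]],[[0,0,0],[0,0,0]],[[0,0,0],[0,0,0]],[[0,0,0],[0,0,0]],[[0,0,0],[0,0,0]],[[0,0,0],[0,0,0]]]' --gripper 0.0 --force 90

```text
t: 10.32
tcp_pos: [0.5684, 0.1447, 0.0244]
eef_rot: [-3.109, 0.447, -0.004]
ft_force: [-0.4, -1.1, 6.4]
grip_width: 0.0081
grasp_force: 88.9
```

Request:
arm_command --commands '[[[0,0,-0.0267],[0,0,0]],[[0,0,-0.08],[0,0,0]],[[0,0,-0.1333],[0,0,0]],[[0,0,-0.1733],[0,0,0]],[[0,0,-0.1733],[0,0,0]]]'

```text
t: 10.73
tcp_pos: [0.5708, 0.1452, 0.1593]
eef_rot: [-3.106, 0.446, -0.015]
ft_force: [1.1, 0.7, -5.6]
grip_width: 0.0082
grasp_force: 89.1
```

```bash
python3 -c "
from h import *
place('TL',-.076,.15)
"
```

```text
t 10.73 shift m [-0.174  -0.105   0.0082] turn deg [   0.36   -0.62 -119.68] q6 0.36
```

Scaled: -0.174 m / 0.75 = -0.232, -0.105 m / 0.75 = -0.14, -120 degrees / 180 = -0.6667.

Request:
arm_command --commands '[[[-0.232,-0.14,0],[0,0,-0.6667]],[[-0.232,-0.14,0],[0,0,-0.6667]],[[-0.232,-0.14,0],[0,0,-0.6667]],[[-0.232,-0.14,0],[0,0,-0.6667]],[[-0.232,-0.14,0],[0,0,-0.6667]],[[-0.232,-0.14,0],[0,0,-0.6667]],[[-0.232,-0.14,0],[0,0,-0.6667]],[[-0.232,-0.14,0],[0,0,-0.6667]],[[-0.232,-0.14,0],[0,0,-0.6667]],[[-0.232,-0.14,0],[0,0,-0.6667]],[[-0.232,-0.14,0],[0,0,-0.6667]],[[-0.232,-0.14,0],[0,0,-0.6667]]]'

```text
t: 11.73
tcp_pos: [0.4287, 0.2934, 0.1515]
eef_rot: [-2.574, -1.801, 0.004]
ft_force: [1.1, -0.0, -7.0]
grip_width: 0.0077
grasp_force: 90.3
```

```bash
python3 -c "
from h import *
place('TL',-.076,.0304)
"
```

```text
t 11.73 shift m [0.0034 0.0041 0.1211] turn deg [ -0.13   0.1  -33.38] q6 0.36
```

Scaled: 0.003 m / 0.75 = 0.004, -33 degrees / 180 = -0.1833.

Request:
arm_command --commands '[[[0.004,0.004,0],[0,0,-0.1833]],[[0.004,0.004,0],[0,0,-0.1833]],[[0.004,0.004,0],[0,0,-0.1833]],[[0.004,0.004,0],[0,0,-0.1833]],[[0.004,0.004,0],[0,0,-0.1833]],[[0.004,0.004,0],[0,0,-0.1833]],[[0.004,0.004,0],[0,0,-0.1833]],[[0.004,0.004,0],[0,0,-0.1833]]]'

```text
t: 12.4
tcp_pos: [0.4333, 0.2955, 0.1522]
eef_rot: [-1.967, -2.449, 0.002]
ft_force: [-0.4, 0.1, -6.3]
grip_width: 0.0079
grasp_force: 90.3
```

```bash
python3 -c "
from h import *
place('TL',-.076,.0304)
cv2.imwrite('pics/w4.png',optics.grab_frame('wrist')[:,:,::-1])
"
```

```text
t 12.4 shift m [-0.0006  0.0002  0.1218] turn deg [-0.08  0.03 -0.89] q6 0.36
```

View pics/w4.png

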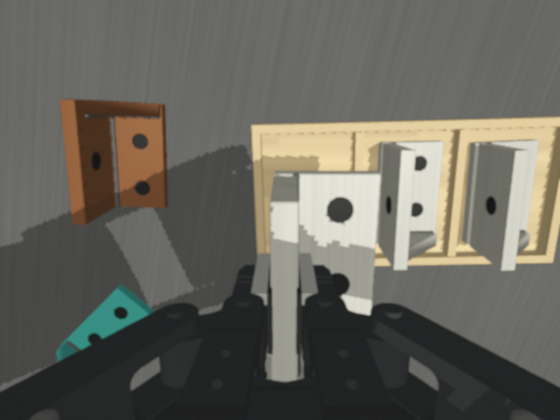

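w4 shows F standing flat in the middle compartment (410,205), matching the sample (500,205). D is over the near one. Lowering.

Scaled: 0.118 m / 0.75 = 0.1573, 0.115 m / 0.75 = 0.1533, -0.9 degrees / 180 = -0.005.

Request:
arm_command --commands '[[[0,0,0.0467],[0,0,-0.005]],[[0,0,0.0933],[0,0,-0.005]],[[0,0,0.1267],[0,0,-0.005]],[[0,0,0.144],[0,0,-0.005]],[[0,0,0.1533],[0,0,-0.005]],[[0,0,0.1573],[0,0,-0.005]],[[0,0,0.1573],[0,0,-0.005]]]'

```text
t: 13.03
tcp_pos: [0.434, 0.296, 0.0348]
eef_rot: [-1.946, -2.466, 0.0]
ft_force: [-0.0, -0.2, -6.4]
grip_width: 0.0077
grasp_force: 90.1
```

Scaled: 0.002 m / 0.75 = 0.0027, 0.0015 m / 0.75 = 0.002.

Request:
arm_command --commands '[[[0,0,0.0013],[0,0,0]],[[0,0,0.002],[0,0,0]],[[0,0,0.0027],[0,0,0]],[[0,0,0.0027],[0,0,0]]]'

```text
t: 13.37
tcp_pos: [0.4343, 0.2962, 0.0337]
eef_rot: [1.945, 2.466, 0.002]
ft_force: [-1.1, 0.1, -6.9]
grip_width: 0.0077
grasp_force: 90.2
```

Scaled: 0.0015 m / 0.75 = 0.002, 0.001 m / 0.75 = 0.0013.

Request:
arm_command --commands '[[[0,0,0.0007],[0,0,0]],[[0,0,0.0013],[0,0,0]],[[0,0,0.002],[0,0,0]],[[0,0,0.002],[0,0,0]]]'

```text
t: 13.7
tcp_pos: [0.4338, 0.2959, 0.0314]
eef_rot: [-1.945, -2.467, 0.0]
ft_force: [0.0, -0.1, -6.3]
grip_width: 0.0077
grasp_force: 90.2
```

Scaled: 0.001 m / 0.75 = 0.0013, 0.0005 m / 0.75 = 0.0007.

Request:
arm_command --commands '[[[0,0,0.0007],[0,0,0]],[[0,0,0.0013],[0,0,0]],[[0,0,0.0013],[0,0,0]]]'

```text
t: 13.95
tcp_pos: [0.4338, 0.2959, 0.0305]
eef_rot: [-1.945, -2.467, 0.0]
ft_force: [-0.4, -1.3, -4.6]
grip_width: 0.0075
grasp_force: 90.6
```

Scaled: 0.0008 m / 0.75 = 0.0011, 0.0005 m / 0.75 = 0.0007.

Request:
arm_command --commands '[[[0,0,0.0007],[0,0,0]],[[0,0,0.0011],[0,0,0]],[[0,0,0.0011],[0,0,0]]]'

```text
t: 14.2
tcp_pos: [0.4338, 0.2959, 0.0304]
eef_rot: [1.945, 2.467, 0.0]
ft_force: [-2.7, -2.5, 6.3]
grip_width: 0.0078
grasp_force: 92.4
```

Request:
arm_command --commands '[[[0,0,0],[0,0,0]],[[0,0,0],[0,0,0]],[[0,0,0],[0,0,0]],[[0,0,0],[0,0,0]],[[0,0,0],[0,0,0]]]' --gripper 0.035

```text
t: 14.62
tcp_pos: [0.434, 0.2961, 0.0298]
eef_rot: [1.945, 2.467, 0.001]
ft_force: [-0.3, 0.1, 0.7]
grip_width: 0.0354
grasp_force: 0.0
```

Scaled: -0.13 m / 0.75 = -0.1733, -0.09 m / 0.75 = -0.12.

Request:
arm_command --commands '[[[0,0,-0.0267],[0,0,0]],[[0,0,-0.0667],[0,0,0]],[[0,0,-0.12],[0,0,0]],[[0,0,-0.1733],[0,0,0]],[[0,0,-0.1733],[0,0,0]]]'

```text
t: 15.03
tcp_pos: [0.4376, 0.2983, 0.1667]
eef_rot: [1.943, 2.464, 0.017]
ft_force: [-0.0, 1.1, -0.4]
grip_width: 0.0348
grasp_force: 0.0
```

```bash
python3 -c "
from h import *
pick('E',.13)
"
```

```text
t 15.03 shift m [-0.1493 -0.0291  0.0357] turn deg [ 0.29 -0.7  95.85] q6 1.76
```

Scaled: -0.149 m / 0.75 = -0.1987, -0.029 m / 0.75 = -0.0387, 96 degrees / 180 = 0.5333.

Request:
arm_command --commands '[[[-0.1987,-0.0387,0.0267],[0,0,0.5333]],[[-0.1987,-0.0387,0.0267],[0,0,0.5333]],[[-0.1987,-0.0387,0.0267],[0,0,0.5333]],[[-0.1987,-0.0387,0.0267],[0,0,0.5333]],[[-0.1987,-0.0387,0.0267],[0,0,0.5333]],[[-0.1987,-0.0387,0.0267],[0,0,0.5333]],[[-0.1987,-0.0387,0.0267],[0,0,0.5333]],[[-0.1987,-0.0387,0.0267],[0,0,0.5333]],[[-0.1987,-0.0387,0.0267],[0,0,0.5333]],[[-0.1987,-0.0387,0.0267],[0,0,0.5333]],[[-0.1987,-0.0387,0.0267],[0,0,0.5333]],[[-0.1987,-0.0387,0.0267],[0,0,0.5333]]]' --gripper 0.05

```text
t: 16.03
tcp_pos: [0.4404, 0.1442, 0.1396]
eef_rot: [-3.106, -0.469, -0.0]
ft_force: [0.2, 0.6, 0.3]
grip_width: 0.0498
grasp_force: 0.0
```

Scaled: 0.003 m / 0.75 = 0.004, 10 degrees / 180 = 0.0556.

Request:
arm_command --commands '[[[0.004,0,0],[0,0,0.0556]],[[0.004,0,0],[0,0,0.0556]],[[0.004,0,0],[0,0,0.0556]],[[0.004,0,0],[0,0,0.0556]]]'

```text
t: 16.37
tcp_pos: [0.4432, 0.1451, 0.1396]
eef_rot: [3.135, 0.209, -0.0]
ft_force: [0.1, 0.2, -0.4]
grip_width: 0.05
grasp_force: 0.0
```

```bash
python3 -c "
from h import *
pick('E',.022)
"
```

```text
t 16.37 shift m [ 0.0015 -0.0013  0.1176] turn deg [0.   0.   0.02] q6 1.76
```

Scaled: 0.117 m / 0.75 = 0.156, 0.107 m / 0.75 = 0.1427.

Request:
arm_command --commands '[[[0.0013,-0.0013,0.04],[0,0,0]],[[0.0013,-0.0013,0.0867],[0,0,0]],[[0.0013,-0.0013,0.12],[0,0,0]],[[0.0013,-0.0013,0.1427],[0,0,0]],[[0.0013,-0.0013,0.156],[0,0,0]],[[0.0013,-0.0013,0.156],[0,0,0]]]'

```text
t: 16.87
tcp_pos: [0.4428, 0.1459, 0.021]
eef_rot: [3.134, 0.208, -0.005]
ft_force: [-0.1, 0.2, -0.1]
grip_width: 0.0503
grasp_force: 0.0
```

Request:
arm_command --commands '[[[0,0,0],[0,0,0]],[[0,0,0],[0,0,0]],[[0,0,0],[0,0,0]],[[0,0,0],[0,0,0]],[[0,0,0],[0,0,0]],[[0,0,0],[0,0,0]],[[0,0,0],[0,0,0]],[[0,0,0],[0,0,0]]]' --gripper 0.0 --force 90

```text
t: 17.53
tcp_pos: [0.445, 0.1465, 0.024]
eef_rot: [-3.134, -0.207, -0.004]
ft_force: [-0.1, 0.2, 4.9]
grip_width: 0.0075
grasp_force: 88.4
```

Scaled: -0.14 m / 0.75 = -0.1867, -0.1 m / 0.75 = -0.1333.

Request:
arm_command --commands '[[[0,0,-0.0267],[0,0,0]],[[0,0,-0.08],[0,0,0]],[[0,0,-0.1333],[0,0,0]],[[0,0,-0.1867],[0,0,0]],[[0,0,-0.1867],[0,0,0]]]'

```text
t: 17.95
tcp_pos: [0.448, 0.1475, 0.1697]
eef_rot: [-3.132, -0.206, -0.019]
ft_force: [1.8, 1.1, -5.3]
grip_width: 0.0078
grasp_force: 88.9
```

```bash
python3 -c "
from h import *
place('TR',0,.16)
"
```

```text
t 17.95 shift m [-0.0404  0.4873  0.0082] turn deg [  0.48  -0.64 -92.73] q6 -0.8
```

Scaled: 0.487 m / 0.75 = 0.6493, -0.04 m / 0.75 = -0.0533, -92.7 degrees / 180 = -0.515.

Request:
arm_command --commands '[[[-0.0533,0.6493,0],[0,0,-0.515]],[[-0.0533,0.6493,0],[0,0,-0.515]],[[-0.0533,0.6493,0],[0,0,-0.515]],[[-0.0533,0.6493,0],[0,0,-0.515]],[[-0.0533,0.6493,0],[0,0,-0.515]],[[-0.0533,0.6493,0],[0,0,-0.515]],[[-0.0533,0.6493,0],[0,0,-0.515]],[[-0.0533,0.6493,0],[0,0,-0.515]],[[-0.0533,0.6493,0],[0,0,-0.515]],[[-0.0533,0.6493,0],[0,0,-0.515]],[[-0.0533,0.6493,0],[0,0,-0.515]],[[-0.0533,0.6493,0],[0,0,-0.515]]]'

```text
t: 18.95
tcp_pos: [0.4652, -0.2952, 0.162]
eef_rot: [-2.34, -2.094, 0.0]
ft_force: [1.0, 0.4, -5.2]
grip_width: 0.0078
grasp_force: 89.9
```

```bash
python3 -c "
from h import *
place('TR',0,.16)
"
```

```text
t 18.95 shift m [-0.0446  0.0118  0.0019] turn deg [ -0.06  -0.05 -16.63] q6 -0.8
```

Scaled: -0.04 m / 0.75 = -0.0533, 0.01 m / 0.75 = 0.0133, -15 degrees / 180 = -0.0833.

Request:
arm_command --commands '[[[-0.0533,0.0133,0],[0,0,-0.0833]],[[-0.0533,0.0133,0],[0,0,-0.0833]],[[-0.0533,0.0133,0],[0,0,-0.0833]],[[-0.0533,0.0133,0],[0,0,-0.0833]],[[-0.0533,0.0133,0],[0,0,-0.0833]]]'

```text
t: 19.37
tcp_pos: [0.4707, -0.3334, 0.1619]
eef_rot: [-2.056, -2.372, 0.0]
ft_force: [0.3, -0.3, -5.5]
grip_width: 0.0079
grasp_force: 90.0
```

```bash
python3 -c "
from h import *
place('TR',0,.03)
cv2.imwrite('pics/w5.png',optics.grab_frame('wrist')[:,:,::-1])
"
```

```text
t 19.37 shift m [-0.0078  0.0004  0.1319] turn deg [-0.09 -0.1  -2.13] q6 -0.8
```

View pics/w5.png

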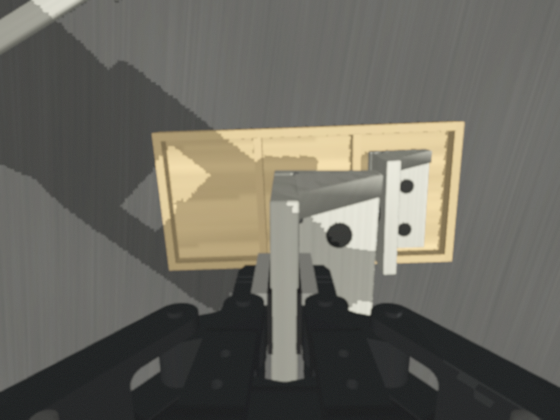

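w5 shows the held E with its rib at the top end (340,190), the same as the sample at (405,160), so both are right-hand and this is the right-hand tray. I correct 8 mm and lower.

Scaled: 0.129 m / 0.75 = 0.172, 0.127 m / 0.75 = 0.1693, -2.1 degrees / 180 = -0.0117.

Request:
arm_command --commands '[[[-0.0107,0,0.0267],[0,0,-0.0117]],[[-0.0107,0,0.0733],[0,0,-0.0117]],[[-0.0107,0,0.1133],[0,0,-0.0117]],[[-0.0107,0,0.1467],[0,0,-0.0117]],[[-0.0107,0,0.16],[0,0,-0.0117]],[[-0.0107,0,0.1693],[0,0,-0.0117]],[[-0.0107,0,0.172],[0,0,-0.0117]],[[-0.0107,0,0.172],[0,0,-0.0117]]]'

```text
t: 20.08
tcp_pos: [0.4735, -0.3427, 0.0344]
eef_rot: [2.01, 2.413, 0.0]
ft_force: [-0.1, 0.4, -5.3]
grip_width: 0.0074
grasp_force: 89.7
```

Scaled: 0.0015 m / 0.75 = 0.002, 0.001 m / 0.75 = 0.0013.

Request:
arm_command --commands '[[[0,0,0.0007],[0,0,0]],[[0,0,0.0013],[0,0,0]],[[0,0,0.002],[0,0,0]],[[0,0,0.002],[0,0,0]]]'

```text
t: 20.42
tcp_pos: [0.4732, -0.343, 0.033]
eef_rot: [2.01, 2.413, 0.0]
ft_force: [0.3, -0.4, -6.4]
grip_width: 0.0079
grasp_force: 89.7
```

```bash
python3 -c "
from h import *
place('TR',0,.03)
"
```

```text
t 20.42 shift m [ 0.0023 -0.0007  0.0029] turn deg [0.05 0.05 0.12] q6 -0.8
```

Scaled: 0.002 m / 0.75 = 0.0027, 0.0015 m / 0.75 = 0.002.

Request:
arm_command --commands '[[[0.0027,0,0.0013],[0,0,0]],[[0.0027,0,0.002],[0,0,0]],[[0.0027,0,0.0027],[0,0,0]],[[0.0027,0,0.0027],[0,0,0]]]'

```text
t: 20.75
tcp_pos: [0.4724, -0.3406, 0.0301]
eef_rot: [-2.011, -2.414, -0.0]
ft_force: [-0.7, 0.3, -5.0]
grip_width: 0.008
grasp_force: 90.3
```

Scaled: 0.001 m / 0.75 = 0.0013, 0.0005 m / 0.75 = 0.0007.

Request:
arm_command --commands '[[[0,0,0.0007],[0,0,0]],[[0,0,0.0013],[0,0,0]],[[0,0,0.0013],[0,0,0]]]'

```text
t: 21.0
tcp_pos: [0.4724, -0.3407, 0.03]
eef_rot: [-2.011, -2.414, 0.0]
ft_force: [-3.1, 2.4, 5.8]
grip_width: 0.0078
grasp_force: 92.0
```

Contact. Release, lift and go for B.

Request:
arm_command --commands '[[[0,0,0],[0,0,0]],[[0,0,0],[0,0,0]],[[0,0,0],[0,0,0]],[[0,0,0],[0,0,0]],[[0,0,0],[0,0,0]]]' --gripper 0.035

```text
t: 21.42
tcp_pos: [0.4726, -0.3408, 0.0293]
eef_rot: [2.011, 2.413, 0.0]
ft_force: [1.3, -0.8, 1.1]
grip_width: 0.035
grasp_force: 0.0
```

Scaled: -0.13 m / 0.75 = -0.1733, -0.09 m / 0.75 = -0.12.

Request:
arm_command --commands '[[[0,0,-0.0267],[0,0,0]],[[0,0,-0.0667],[0,0,0]],[[0,0,-0.12],[0,0,0]],[[0,0,-0.1733],[0,0,0]],[[0,0,-0.1733],[0,0,0]]]'

```text
t: 21.83
tcp_pos: [0.4762, -0.3435, 0.1667]
eef_rot: [2.003, 2.404, 0.001]
ft_force: [2.3, -1.1, 0.3]
grip_width: 0.0346
grasp_force: 0.0
```

```bash
python3 -c "
from h import *
pick('B',.13)
"
```

```text
t 21.83 shift m [0.1941 0.2477 0.037 ] turn deg [ 0.76  0.09 80.51] q6 1.07
```

Scaled: 0.248 m / 0.75 = 0.3307, 0.194 m / 0.75 = 0.2587, 80.5 degrees / 180 = 0.4472.

Request:
arm_command --commands '[[[0.2587,0.3307,0.0267],[0,0,0.4472]],[[0.2587,0.3307,0.0267],[0,0,0.4472]],[[0.2587,0.3307,0.0267],[0,0,0.4472]],[[0.2587,0.3307,0.0267],[0,0,0.4472]],[[0.2587,0.3307,0.0267],[0,0,0.4472]],[[0.2587,0.3307,0.0267],[0,0,0.4472]],[[0.2587,0.3307,0.0267],[0,0,0.4472]],[[0.2587,0.3307,0.0267],[0,0,0.4472]],[[0.2587,0.3307,0.0267],[0,0,0.4472]],[[0.2587,0.3307,0.0267],[0,0,0.4472]],[[0.2587,0.3307,0.0267],[0,0,0.4472]],[[0.2587,0.3307,0.0267],[0,0,0.4472]]]' --gripper 0.05

```text
t: 22.83
tcp_pos: [0.6814, -0.1046, 0.1386]
eef_rot: [-3.096, -0.534, 0.001]
ft_force: [-0.3, 0.3, 0.2]
grip_width: 0.0504
grasp_force: 0.0
```

Request:
arm_command --commands '[[[0,0,0],[0,0,0]],[[0,0,0],[0,0,0]]]'

```text
t: 23.0
tcp_pos: [0.6813, -0.105, 0.1389]
eef_rot: [-3.094, -0.546, 0.0]
ft_force: [-0.2, 0.4, -0.3]
grip_width: 0.0499
grasp_force: 0.0
```

```bash
python3 -c "
from h import *
pick('B',.022)
"
```

```text
t 23.0 shift m [0.0026 0.0042 0.1169] turn deg [-0.01  0.01  0.13] q6 1.07
```

Scaled: 0.116 m / 0.75 = 0.1547, 0.107 m / 0.75 = 0.1427.

Request:
arm_command --commands '[[[0.004,0.0053,0.0333],[0,0,0]],[[0.004,0.0053,0.08],[0,0,0]],[[0.004,0.0053,0.12],[0,0,0]],[[0.004,0.0053,0.1427],[0,0,0]],[[0.004,0.0053,0.1547],[0,0,0]],[[0.004,0.0053,0.1547],[0,0,0]]]'

```text
t: 23.5
tcp_pos: [0.6839, -0.1076, 0.0207]
eef_rot: [-3.093, -0.545, 0.006]
ft_force: [-0.8, 0.7, 0.0]
grip_width: 0.0501
grasp_force: 0.0
```

Request:
arm_command --commands '[[[0,0,0],[0,0,0]],[[0,0,0],[0,0,0]],[[0,0,0],[0,0,0]],[[0,0,0],[0,0,0]],[[0,0,0],[0,0,0]],[[0,0,0],[0,0,0]],[[0,0,0],[0,0,0]],[[0,0,0],[0,0,0]]]' --gripper 0.0 --force 90

```text
t: 24.17
tcp_pos: [0.6868, -0.1081, 0.0252]
eef_rot: [3.093, 0.543, 0.005]
ft_force: [-0.3, 1.4, 6.2]
grip_width: 0.0075
grasp_force: 89.0
```

Request:
arm_command --commands '[[[0,0,-0.0267],[0,0,0]],[[0,0,-0.08],[0,0,0]],[[0,0,-0.1333],[0,0,0]],[[0,0,-0.1867],[0,0,0]],[[0,0,-0.1867],[0,0,0]]]'

```text
t: 24.58
tcp_pos: [0.6902, -0.1086, 0.1725]
eef_rot: [3.09, 0.542, 0.02]
ft_force: [2.3, -0.2, -4.1]
grip_width: 0.0078
grasp_force: 88.5
```

```bash
python3 -c "
from h import *
place('TR',-.076,.16)
"
```

```text
t 24.58 shift m [-0.3593  0.1312  0.0091] turn deg [  0.8   -0.29 -80.36] q6 -0.91
```

Scaled: -0.359 m / 0.75 = -0.4787, 0.131 m / 0.75 = 0.1747, -80 degrees / 180 = -0.4444.

Request:
arm_command --commands '[[[-0.4787,0.1747,0],[0,0,-0.4444]],[[-0.4787,0.1747,0],[0,0,-0.4444]],[[-0.4787,0.1747,0],[0,0,-0.4444]],[[-0.4787,0.1747,0],[0,0,-0.4444]],[[-0.4787,0.1747,0],[0,0,-0.4444]],[[-0.4787,0.1747,0],[0,0,-0.4444]],[[-0.4787,0.1747,0],[0,0,-0.4444]],[[-0.4787,0.1747,0],[0,0,-0.4444]],[[-0.4787,0.1747,0],[0,0,-0.4444]],[[-0.4787,0.1747,0],[0,0,-0.4444]],[[-0.4787,0.1747,0],[0,0,-0.4444]],[[-0.4787,0.1747,0],[0,0,-0.4444]]]'

```text
t: 25.58
tcp_pos: [0.3907, -0.3538, 0.1628]
eef_rot: [-2.016, -2.408, 0.0]
ft_force: [-0.5, -0.1, -5.0]
grip_width: 0.0078
grasp_force: 88.6
```

Request:
arm_command --commands '[[[0,0,0],[0,0,0]],[[0,0,0],[0,0,0]]]'

```text
t: 25.75
tcp_pos: [0.3921, -0.353, 0.1629]
eef_rot: [-2.024, -2.402, -0.0]
ft_force: [0.4, -0.0, -5.1]
grip_width: 0.0078
grasp_force: 88.6
```

```bash
python3 -c "
from h import *
place('TR',-.076,.031)
"
```

```text
t 25.75 shift m [-0.0023  0.0049  0.1319] turn deg [-0.02 -0.03 -0.5 ] q6 -0.91
```

Scaled: 0.129 m / 0.75 = 0.172, 0.02 m / 0.75 = 0.0267, -0.5 degrees / 180 = -0.0028.

Request:
arm_command --commands '[[[-0.0027,0.0067,0.0267],[0,0,-0.0028]],[[-0.0027,0.0067,0.0733],[0,0,-0.0028]],[[-0.0027,0.0067,0.1133],[0,0,-0.0028]],[[-0.0027,0.0067,0.1467],[0,0,-0.0028]],[[-0.0027,0.0067,0.16],[0,0,-0.0028]],[[-0.0027,0.0067,0.1693],[0,0,-0.0028]],[[-0.0027,0.0067,0.172],[0,0,-0.0028]],[[-0.0027,0.0067,0.172],[0,0,-0.0028]]]'

```text
t: 26.42
tcp_pos: [0.3984, -0.3547, 0.0347]
eef_rot: [2.011, 2.413, -0.0]
ft_force: [-0.5, -0.4, -5.3]
grip_width: 0.0078
grasp_force: 88.4
```

Scaled: 0.0015 m / 0.75 = 0.002, 0.001 m / 0.75 = 0.0013.

Request:
arm_command --commands '[[[0,0,0.0007],[0,0,0]],[[0,0,0.0013],[0,0,0]],[[0,0,0.002],[0,0,0]],[[0,0,0.002],[0,0,0]]]'

```text
t: 26.75
tcp_pos: [0.3981, -0.3547, 0.0334]
eef_rot: [2.01, 2.413, -0.0]
ft_force: [-0.2, -0.8, -5.1]
grip_width: 0.0077
grasp_force: 88.4
```

```bash
python3 -c "
from h import *
place('TR',-.076,.031)
"
```

```text
t 26.75 shift m [ 0.0004 -0.0008  0.0024] turn deg [0.04 0.06 0.12] q6 -0.91
```

Scaled: 0.0015 m / 0.75 = 0.002, 0.001 m / 0.75 = 0.0013.

Request:
arm_command --commands '[[[0,0,0.0007],[0,0,0]],[[0,0,0.0013],[0,0,0]],[[0,0,0.002],[0,0,0]],[[0,0,0.002],[0,0,0]]]'

```text
t: 27.08
tcp_pos: [0.3978, -0.3544, 0.0313]
eef_rot: [2.011, 2.414, -0.0]
ft_force: [-0.3, -0.7, -3.8]
grip_width: 0.008
grasp_force: 89.2
```

Scaled: 0.001 m / 0.75 = 0.0013, 0.0005 m / 0.75 = 0.0007.

Request:
arm_command --commands '[[[0,0,0.0007],[0,0,0]],[[0,0,0.0013],[0,0,0]],[[0,0,0.0013],[0,0,0]]]'

```text
t: 27.33
tcp_pos: [0.3979, -0.3545, 0.0312]
eef_rot: [2.011, 2.414, -0.0]
ft_force: [-3.5, 1.7, 9.3]
grip_width: 0.0079
grasp_force: 91.2
```

Request:
arm_command --commands '[[[0,0,0],[0,0,0]],[[0,0,0],[0,0,0]],[[0,0,0],[0,0,0]],[[0,0,0],[0,0,0]],[[0,0,0],[0,0,0]]]' --gripper 0.035

```text
t: 27.75
tcp_pos: [0.3979, -0.3544, 0.0302]
eef_rot: [2.011, 2.414, 0.0]
ft_force: [0.6, 0.6, -0.1]
grip_width: 0.0347
grasp_force: 0.0
```

Scaled: -0.23 m / 0.75 = -0.3067, -0.21 m / 0.75 = -0.28.

Request:
arm_command --commands '[[[0,0,-0.0267],[0,0,0]],[[0,0,-0.0667],[0,0,0]],[[0,0,-0.12],[0,0,0]],[[0,0,-0.1733],[0,0,0]],[[0,0,-0.2267],[0,0,0]],[[0,0,-0.28],[0,0,0]],[[0,0,-0.3067],[0,0,0]],[[0,0,-0.3067],[0,0,0]],[[0,0,-0.3067],[0,0,0]]]'

```text
t: 28.5
tcp_pos: [0.3983, -0.3548, 0.2614]
eef_rot: [2.009, 2.411, -0.0]
ft_force: [-0.1, 0.1, 0.4]
grip_width: 0.0351
grasp_force: 0.0
```

```bash
python3 -c "
from h import *
t=optics.grab_frame('top')[:,:,::-1];w=optics.grab_frame('wrist')[:,:,::-1]
a=cv2.resize(t[80:290,80:480],(800,420),interpolation=cv2.INTER_CUBIC)
cv2.imwrite('pics/end.png',a);cv2.imwrite('pics/endw.png',w)
print(r.get_state()['t'],r.get_state()['qd'])
"
```

```text
28.6 [ 0.0002  0.0199  0.008   0.0006  0.0034 -0.0002]
```

View pics/end.png

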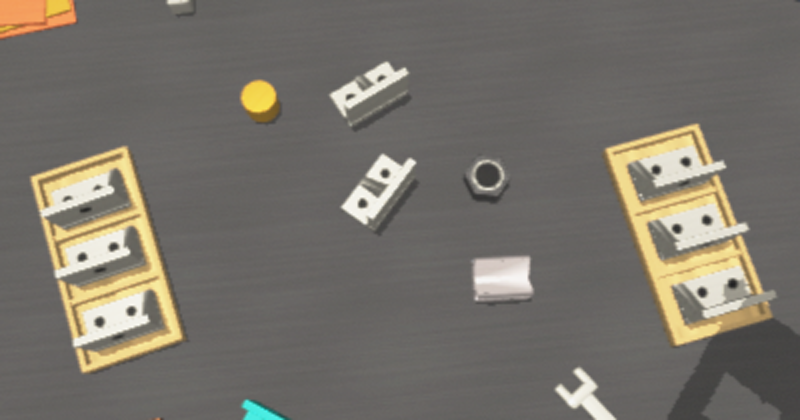

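View pics/endw.png

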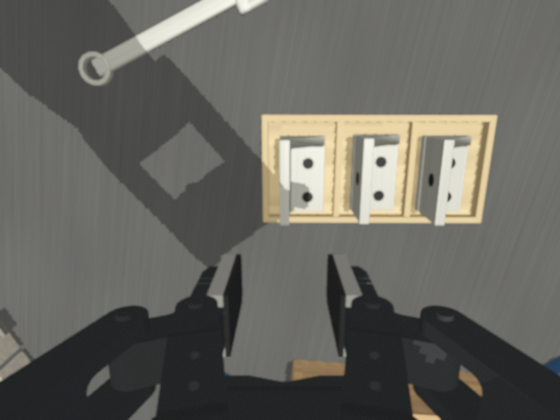

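Both trays are full, with all brackets flat and their ribs matching the samples: (85,195), (100,255), (118,318) on the left and (680,170), (697,232), (722,292) on the right. The two middle brackets, at (370,92) and (380,190), have not moved.

```bash
python3 -c "
from workcell import r
print(r.close_job())"
```

```text
the job is handed in; nothing more can be done
None
```

The job is handed in at 28.6 s of the 104 s allowed: both left-hand brackets are in the left-hand tray and both right-hand brackets in the right-hand tray, each set down flat, with the middle-rib brackets and the samples left in place.

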